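# Put the bench supplies back in their fitted holders

### The arm

A 6-joint arm with a two-finger parallel gripper is mounted at the origin on a cart in front of the work surface, level with it; the furniture and walls round the work are solid. World frame = base frame: x ahead of the robot, y to its left, z up, the work surface at z = 0. Lengths are in m, angles in rad, forces in N, time in s.
With the tool pointing down it reaches from about 0.3 to 1 m from the base axis. Payload 5.1 kg.
Tool frame: the origin (TCP) lies midway between the tips of the shut fingers; the grasp point (between the pads) lies 19 mm behind it (robot.hold_point_z is the distance from the TCP to the grasp point, in m); z points along the fingers, y is the line along which they close (so a half turn about z gives the same grasp; the last joint's range is limited). The gripper opens to 95 mm and grips with 3 to 60 N. Pads are 20 mm wide; open, the fingers measure 119 mm over their backs; the gripper's body (75 mm by 180 mm) begins 59 mm behind the grasp point.
Start: joints at [1.192, 0.124, 1.65, -0, 1.367, -0.083], TCP at [0.189, 0.622, 0.215] pointing down, gripper open.
Joint ranges: [-2.61, 2.61], [-1.02, 2.33], [0.03, 2.71], [-1.35, 4.49], [0.32, 2.68], [-2.91, 2.91]. Speed limits (rad/s): [2.57, 2.57, 3.14, 3.14, 3.14, 3.14].

### API

Orientations are given as a rotation vector (axis times angle).
In Python, from bench import robot gives the robot as it stands.
- The arm moves only by the shell command python3 -m creep 'ROWS'. ROWS is JSON, one flat list of numbers, 7 for each row, row after row: the turn, a rotation vector about the tool's x, y, z in units of 6 degrees (1.0 is 6 degrees), then the shift along the tool's x, y, z in units of 40 mm (1.0 is 40 mm), then the finger opening in mm, from 0 to 95.1. In form: [rx, ry, rz, tx, ty, tz, gripper, rx, ry, rz, tx, ty, tz, gripper, ...]. A call has 1 to 8 rows; each row shifts and turns the commanded pose from where the row before left it, along the tool's axes as they then stand; what a row does not reach is not made up. A row lasts 1/12 s, in which the tool goes at most 41.7 mm and 7.16 degrees, less where a joint would pass 70% of its speed; a pose out of reach is approached as far as the arm can. A call is refused whole if a number of a shift passes 1 or a number of a turn 1, either way. A call with a gripper value outside its range is refused whole. The fingers move at their own pace and stop on an object; the grip force is fixed at half the most. Time passes only in rows, so rows that do not move let the fingers close. It gives the time, the measured TCP pose, the force, the opening and the grip force at its end, in the units of the state.
- robot.get_obs(): the state, without advancing time (a new reading comes with each control period).
- robot.capture(name): name is "side" or "top" or "wrist"; returns a dict with "image" (384x512x3 uint8, red, green, blue), "depth" (384x512 float32, m along the optical axis (not along the pixel's ray), 0 where there is no reading), "fx", "fy", "cx", "cy" (pixels), "world_to_cam" (4x4, takes a point from world to camera coordinates). Camera axes: x right, y up, looking along -z (the intrinsics and any distortion apply to the point x, -y, -z); pixel columns grow to the right and rows downward; lengths in m; the calibration is good to about 2 mm. A picture is of the moment at which its call begins.
- robot.job_done(): hands the job in; it is judged then, once.
The state is a dict: "clock": time; "qpos": joint angles; "joint_vel": joint speeds; "tau": joint torques, N m; "ee_pos": TCP position; "tcp_rot": TCP orientation; "wrist_force": force on the tool from outside, world axes, zero at the start; "ft_torque": the same for the moment, N m; "width": opening from 0.0 (shut) to 1.0 (fully open); "grasp_force": force on a finger pad.
Only numpy, scipy, OpenCV 4.12 (cv2) and the standard library are available. Lean on these libraries where they do the work, as an engineer would, in place of code of your own. Each camera call takes 0.05 s, during which the arm holds its last target. There are 200 camera calls.

### The job

Put the four bench supplies away, each standing upright on the floor of its own grey holder: the blue solder spool in the large round one, the blue-banded aluminium can in the medium round one, the orange-capped vial in the small round one and the block battery in the rectangular one. Leave the little glass valve and the black knob standing where they are, and let go of everything.

Things in the scene. Friction and masses are not known exactly. Their poses are not given: they have to be found in the camera images.
- solder_spool: Spool of solder standing on its flange: blue flanges, silver wire, 58 mm diameter, 40 mm tall, about 0.25 kg. Origin at the centre of its underside, z up. Treat as a plain cylinder; grasp across its diameter.
- relay_can: Upright aluminium can with a blue band round its middle, 34 mm diameter, 62 mm tall, 0.06 kg. Origin at the centre of its underside, z up.
- flux_vial: Upright slim glass vial with an orange cap and white tip, 20 mm diameter, 68 mm tall (the body up to 45 mm is 19 mm across, the cap reaches 59 mm, above it is a thin tip), 0.035 kg. Origin at the centre of its underside, z up.
- battery: Upright block battery, dark blue with a tan band and two metal studs on top, 18 mm along its x, 26 mm along its y, 49 mm tall with studs (case 46 mm), 0.045 kg. Origin at the centre of its underside, z up.
- holder_large: Large round grey dish, fixed to the table: well 74 mm across, outside 82 mm, rim 12 mm above the table, well floor 3 mm above the table (dark pad). For the solder spool. Origin at the centre of its underside, on the table.
- holder_medium: Medium round grey dish, fixed to the table: well 50 mm across, outside 58 mm, rim 12 mm and well floor 3 mm above the table. For the aluminium can. Origin at the centre of its underside, on the table.
- holder_small: Small round grey dish, fixed to the table: well 36 mm across, outside 44 mm, rim 12 mm and well floor 3 mm above the table. For the orange-capped vial. Origin at the centre of its underside, on the table.
- holder_rect: Rectangular grey dish, fixed to the table: well 34 mm along its x and 43 mm along its y, outside 42 x 51 mm, rim 12 mm and well floor 4 mm above the table. For the block battery, long side along long side. Origin at the centre of its underside, on the table.
- glass_valve: Bystander, not to be moved: small clear glass radio valve standing upright, 19 mm diameter, 48 mm tall, loose, light. Origin at the centre of its underside.
- black_knob: Bystander, not to be moved: black ribbed knob with a pale top, 30 mm diameter, 19 mm tall, loose. Origin at the centre of its underside.
There are look-alikes about, which are no part of the job. Leave any green look-alike of the battery alone.

How it is judged:
At the end, for the whole second after the job is handed in: The spool, can, vial and battery each stand upright (within 0.1 rad) on the floor of their own holder's well (origins within 10 mm of the holder's centre, 14 mm for the battery, and within 3 mm of the floor height), released and at rest (horizontal distance between solder_spool and holder_large below 0.01 m and z of solder_spool in the frame of holder_large between 0 and 0.006 m and angle between each of solder_spool, relay_can, flux_vial, battery's own z axis and vertical below 0.1 rad and linear speed of each of solder_spool, relay_can, flux_vial, battery below 0.02 m/s and contact force between the fingers and solder_spool below 0.1 N and horizontal distance between relay_can and holder_medium below 0.01 m and z of relay_can in the frame of holder_medium between 0 and 0.006 m and contact force between the fingers and relay_can below 0.1 N and horizontal distance between flux_vial and holder_small below 0.01 m and z of flux_vial in the frame of holder_small between 0 and 0.006 m and contact force between the fingers and flux_vial below 0.1 N and horizontal distance between battery and holder_rect below 0.014 m and z of battery in the frame of holder_rect between 0.001 and 0.007 m and contact force between the fingers and battery below 0.1 N); the robot touches nothing.
It fails at once if the glass valve is pushed more than 15 mm or tipped over (distance of glass_valve from where it was at the start of the episode above 0.015 m or angle between glass_valve's own z axis and vertical above 0.4 rad).
It fails at once if the black knob is pushed more than 15 mm or tipped over (distance of black_knob from where it was at the start of the episode above 0.015 m or angle between black_knob's own z axis and vertical above 0.4 rad).
It also fails if it takes over 115 s, if anything falls off the work surface, if the arm or the gripper's body presses on something with over 40 N, if the wrist force passes 120 N, or if a joint passes its speed limit or range.

## Working session

There is one attempt and no reset: what is moved stays moved. The work goes in short steps, Python scripts to look and compute and a shell command to move; the robot and the scene stay as the last step left them, time stands still between calls to the robot, and variables do not carry over. Pictures are saved under pics/ and viewed, at most 14 in all, crops included, and the job is handed in when it is done.

```bash
ls; mkdir -p pics
cat > h.py <<'E'
import numpy as np, cv2
from bench import robot
def cap(n,save=None):
    c=robot.capture(n)
    if save: cv2.imwrite(f'pics/{save}.png',cv2.cvtColor(c['image'],cv2.COLOR_RGB2BGR))
    return c
def cloud(c):
    v,u=np.indices(c['depth'].shape); d=c['depth']
    P=np.stack([(u-c['cx'])/c['fx']*d,-(v-c['cy'])/c['fy']*d,-d,np.ones_like(d)],-1)
    W=P@np.linalg.inv(c['world_to_cam']).T
    W[d<=0]=np.nan
    return W[...,:3]
E
python3 - <<'E'
from h import *
for n in('top','side'):
    c=cap(n,n+'0'); np.savez(n+'0.npz',W=cloud(c),im=c['image']); print(n,[k for k in c],c['fx'],c['cx'],c['cy'],np.linalg.inv(c['world_to_cam'])[:3].round(3).tolist())
o=robot.get_obs(); print(o, robot.hold_point_z)
E
```

```text
pics
top ['image', 'depth', 'fx', 'fy', 'cx', 'cy', 'world_to_cam'] 348.5230807696459 255.55183334194248 194.31506915275523 [[-0.017, 0.975, -0.221, 0.355], [-1.0, -0.017, 0.002, -0.084], [-0.002, 0.221, 0.975, 0.888]]
side ['image', 'depth', 'fx', 'fy', 'cx', 'cy', 'world_to_cam'] 429.67167822236945 256.5458863711422 195.11504037154998 [[-0.979, 0.095, -0.18, 0.327], [-0.203, -0.468, 0.86, 0.913], [-0.003, 0.879, 0.478, 0.622]]
{'clock': 0.1, 'qpos': array([ 1.19241961e+00,  1.24445973e-01,  1.65152372e+00, -4.58163135e-05,
        1.36749935e+00, -8.26227229e-02]), 'joint_vel': array([-1.26671056e-04, -4.35801651e-06, -2.86413347e-03,  2.91066513e-04,
       -1.01052161e-03, -3.64364181e-04]), 'tau': array([ 4.18485452e-04, -4.18879116e+01, -3.61095178e+01,  7.77094346e-02,
        4.61751258e-02, -3.50115158e-05]), 'ee_pos': array([0.18929032, 0.62122387, 0.21351414]), 'tcp_rot': array([-4.62806609e-01, -3.10692568e+00,  2.88522544e-03]), 'wrist_force': array([-0.65891276, -0.15340285,  0.16855767]), 'ft_torque': array([ 0.04295868, -0.02922851,  0.06301141]), 'grasp_force': 0.0, 'width': 0.9995388006254486} 0.0188
```

View pics/top0.png

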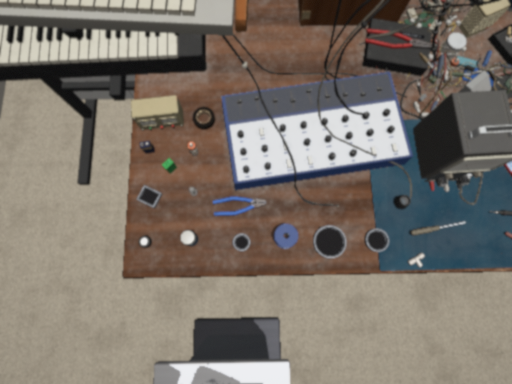

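View pics/side0.png

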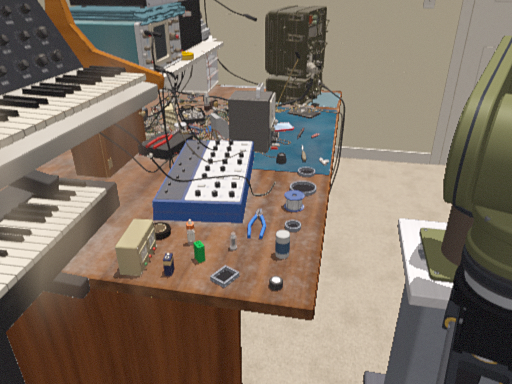

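Top view: can at (188,238), spool (286,236), vial (192,146), battery (147,146), green look-alike (168,165), valve (194,190), knob (145,241). The holders are small (242,242), large (330,241), medium (376,240) and rectangular (148,196). Possible mix-ups are the dark block at (147,146) with the green one at (168,165), the vial at (192,146) with the valve at (194,190), and the knob at (145,241) with the black thing at (402,201). I'll check these in one close crop.

```bash
cat > m.py <<'E'
from h import *
t=np.load('top0.npz');W,im=t['W'],t['im']
def obj(n,u,v,zmin,zmax,r=14):
    s=np.s_[v-r:v+r+1,u-r:u+r+1];p=W[s].reshape(-1,3);p=p[(p[:,2]>zmin)&(p[:,2]<zmax)]
    if len(p)<4: print(n,'few',np.nanmax(W[s][...,2]));return
    mr=cv2.minAreaRect((p[:,:2]*1000).astype(np.float32))
    print(n,'n',len(p),'mid',np.array(mr[0]).round(1),'size',np.array(mr[1]).round(1),'ang',round(mr[2]),'zmax',round(p[:,2].max()*1000,1),'med',np.median(p[:,:2]*1000,0).round(1))
obj('can',188,238,.054,.07,18);obj('spool',286,236,.032,.05,22);obj('vial',192,146,.02,.08);obj('vialtop',192,146,.05,.08)
obj('bat',147,146,.038,.06,10);obj('valve',194,190,.02,.06,12);obj('knob',145,241,.012,.03);obj('green',168,165,.015,.06,9)
obj('small',242,242,.0085,.02,18);obj('large',330,241,.0085,.02,24);obj('med',376,240,.0085,.02,20);obj('rect',148,196,.0085,.02,16)
p=W[225:262,120:400];print('table z',np.nanmedian(p[...,2]))
obj('plier',235,206,.006,.05,30); obj('radio',157,111,.03,.2,26); obj('synth',320,130,.02,.2,90)
s=cv2.imread('pics/side0.png')[200:300,110:320]; a=cv2.resize(s,None,fx=3.5,fy=3.5,interpolation=cv2.INTER_CUBIC)
cv2.imwrite('pics/crop1.png',a)
E
python3 m.py
```

```text
can n 169 mid [441.1  76.9] size [31.1 33.2] ang 89 zmax 67.9 med [440.7  77.5]
spool n 425 mid [ 443.  -156.5] size [55.8 55.8] ang 88 zmax 45.4 med [ 443.7 -157.3]
vial n 88 mid [670.8  73.6] size [18.2 17.3] ang 0 zmax 71.9 med [666.7  72.3]
vialtop n 56 mid [670.8  73.7] size [18.2 17.1] ang 0 zmax 71.9 med [669.3  72.8]
bat n 84 mid [681.1 195.1] size [17.7 25.6] ang 6 zmax 52.9 med [678.9 194.9]
valve n 50 mid [560.3  73.7] size [13.  16.6] ang 27 zmax 50.9 med [559.2  72.3]
knob n 123 mid [436.6 193.3] size [28.2 28.7] ang 11 zmax 25.7 med [436.8 192.3]
green n 121 mid [628.5 135.4] size [18.1 26.4] ang 46 zmax 53.7 med [626.6 133.2]
small n 87 mid [431.5 -47.4] size [40.  39.9] ang 89 zmax 17.5 med [431.  -47.5]
large n 175 mid [ 429.3 -268.3] size [79.5 79.7] ang 42 zmax 16.7 med [ 429.4 -269.3]
med n 138 mid [ 431.3 -386.4] size [56.  56.3] ang 38 zmax 16.2 med [ 431.2 -386.6]
rect n 137 mid [553.  189.4] size [51.5 41.8] ang 64 zmax 18.0 med [554.2 190.3]
table z 0.0024236626647743398
plier n 598 mid [522.4 -32.5] size [145.4 151.8] ang 74 zmax 49.7 med [537.  -52.2]
radio n 1326 mid [767.7 166. ] size [ 53.9 117.6] ang 6 zmax 87.2 med [756.7 163.4]
synth n 18225 mid [ 770.2 -260.9] size [478.5 466.8] ang 83 zmax 199.9 med [ 713.6 -257.2]
```

View pics/crop1.png

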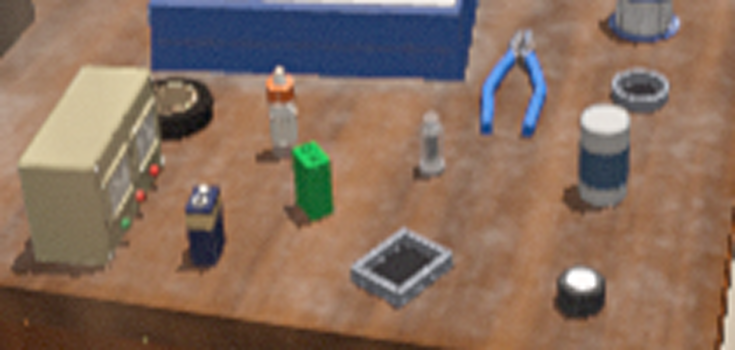

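The crop confirms the choices. The dark blue battery with tan band is at (205,225), the green look-alike at (313,180), the orange-capped vial at (282,110), the glass valve at (432,145), the blue-banded can at (604,155) and the knob at (581,290). The measured sizes match the ones given, and z reads about 4 mm high. I'll start with the can.

```bash
cat > go.py <<'E'
import sys
from h import *
from scipy.spatial.transform import Rotation as Ro
def plan(x,y,z,yaw):
    o=robot.get_obs();R=Ro.from_rotvec(o['tcp_rot']);c,s=np.cos(np.radians(yaw)),np.sin(np.radians(yaw))
    T=min((np.array([[-k*s,k*c,0],[k*c,k*s,0],[0,0,-1]]).T for k in(1,-1)),key=lambda T:(R.inv()*Ro.from_matrix(T)).magnitude())
    t=(R.inv()*Ro.from_matrix(T)).as_rotvec(degrees=True)/6
    d=T.T@(np.array([x,y,z])-o['ee_pos'])/.04
    print('tcp',o['ee_pos'].round(4),'t',round(o['clock'],2),'w',round(o['width']*95.1,1),'g',round(o['grasp_force'],1),'F',o['wrist_force'].round(1),'| turn',t.round(2),'shift',d.round(2))
if __name__=='__main__': plan(*map(float,sys.argv[1:5]))
E
python3 go.py .441 .077 .18 0
```

```text
tcp [0.1893 0.6212 0.2135] t 0.1 w 95.1 g 0.0 F [-0.7 -0.2  0.2] | turn [-2.000e-02  1.000e-02  1.218e+01] shift [-13.61   6.29   0.84]
```

```bash
python3 -m creep '[0,0,1,0,0,0,95, 0,0,1,0,0,0,95, 0,0,1,0,0,0,95, 0,0,1,0,0,0,95, 0,0,1,0,0,0,95, 0,0,1,0,0,0,95]'
python3 -m creep '[0,0,1,0,0,0,95, 0,0,1,0,0,0,95, 0,0,1,0,0,0,95, 0,0,1,0,0,0,95, 0,0,1,0,0,0,95, 0,0,1,0,0,0,95, 0,0,0.2,0,0,0,95]'
python3 -m creep '[0,0,0,-0.6,0.28,0,95, 0,0,0,-0.6,0.28,0,95, 0,0,0,-0.6,0.28,0,95, 0,0,0,-0.6,0.28,0,95, 0,0,0,-0.6,0.28,0,95, 0,0,0,-0.6,0.28,0,95, 0,0,0,-0.6,0.28,0,95, 0,0,0,-0.6,0.28,0,95]'
python3 -m creep '[0,0,0,-0.6,0.28,0,95, 0,0,0,-0.6,0.28,0,95, 0,0,0,-0.6,0.28,0,95, 0,0,0,-0.6,0.28,0,95, 0,0,0,-0.6,0.28,0,95, 0,0,0,-0.6,0.28,0,95, 0,0,0,-0.6,0.28,0,95, 0,0,0,-0.6,0.28,0,95]'
python3 -m creep '[0,0,0,-0.6,0.28,0,95, 0,0,0,-0.6,0.28,0,95, 0,0,0,-0.6,0.28,0,95, 0,0,0,-0.6,0.28,0,95, 0,0,0,-0.6,0.28,0,95, 0,0,0,-0.6,0.28,0,95, 0,0,0,0,0,0,95, 0,0,0,0,0,0,95]'
python3 go.py .441 .077 .15 0
python3 - <<'E'
from h import *
c=cap('wrist','w1');np.savez('w1.npz',W=cloud(c),im=c['image'])
E
```

```text
clock: 0.6
ee_pos: [0.1893, 0.6214, 0.2139]
tcp_rot: [1.408, 2.808, -0.002]
wrist_force: [-0.5, 1.0, 0.6]
width: 0.999
grasp_force: 0.0
clock: 1.18
ee_pos: [0.1894, 0.6214, 0.2139]
tcp_rot: [2.227, 2.215, -0.002]
wrist_force: [0.4, -0.8, -0.3]
width: 0.995
grasp_force: 0.0
clock: 1.85
ee_pos: [0.2788, 0.4282, 0.2143]
tcp_rot: [2.222, 2.221, -0.001]
wrist_force: [-0.4, 0.2, -1.2]
width: 0.999
grasp_force: 0.0
clock: 2.52
ee_pos: [0.3678, 0.236, 0.2144]
tcp_rot: [-2.222, -2.221, 0.0]
wrist_force: [-1.1, 0.0, -0.6]
width: 0.997
grasp_force: 0.0
clock: 3.18
ee_pos: [0.4346, 0.0923, 0.2144]
tcp_rot: [-2.225, -2.217, 0.001]
wrist_force: [-0.2, 0.1, 0.2]
width: 0.999
grasp_force: 0.0
tcp [0.4346 0.0923 0.2144] t 3.18 w 95.0 g 0.0 F [-0.2  0.1  0.2] | turn [-0.01 -0.   -0.04] shift [-0.38  0.16  1.61]
```

View pics/w1.png

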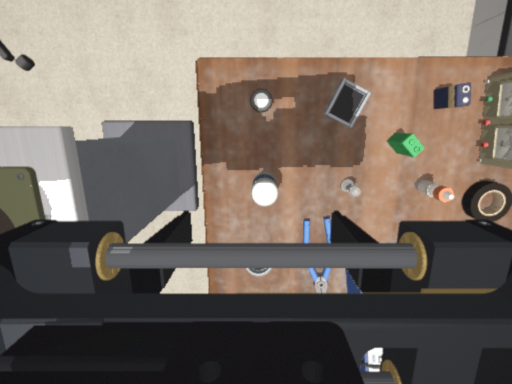

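Wrist view (right is +x, up is +y): can (264,190), knob (261,100), rectangular holder (348,102), battery (463,95), green (407,146), vial (437,192), valve (349,187). I'll cross-check their positions against the top view.

```bash
sed -e 's/top0/w1/' -e '/^obj/d' -e '/^p=/d' -e '/^s=/d' m.py > mw.py
cat >> mw.py <<'E'
obj('can',264,190,.05,.08,20);obj('knob',261,100,.01,.03);obj('rect',348,102,.007,.02,26);obj('bat',463,95,.036,.07,14)
obj('vial',437,192,.02,.09,22);obj('vialtop',437,192,.048,.09,22);obj('green',407,146,.03,.07,16);obj('valve',349,187,.02,.06,14)
print(np.nanmedian(W[150:230,205:330,2]),np.nanmedian(W[60:90,280:320,2]))
E
python3 mw.py
```

```text
Traceback (most recent call last):
  File "mw.py", line 8, in <module>
    cv2.imwrite('pics/crop1.png',a)
                                 ^
NameError: name 'a' is not defined
```

```bash
sed -i '/crop1/d' mw.py; python3 mw.py
```

```text
can n 578 mid [438.2  77. ] size [32.9 33. ] ang 89 zmax 64.4 med [438.2  78. ]
knob n 416 mid [434.1 192.3] size [28.9 27.8] ang 90 zmax 20.9 med [434.1 191.7]
rect n 485 mid [550.4 188.3] size [51.4 42.1] ang 63 zmax 14.7 med [551.2 189.3]
bat n 454 mid [678.4 195.1] size [19.1 26.9] ang 10 zmax 51.7 med [674.9 195.2]
vial n 454 mid [668.3  73.8] size [18.9 19.4] ang 63 zmax 69.4 med [663.1  75.8]
vialtop n 264 mid [668.3  73.7] size [18.8 19.3] ang 63 zmax 69.4 med [665.6  75.1]
green n 427 mid [626.2 134.6] size [17.9 27.2] ang 44 zmax 51.9 med [623.1 135.8]
valve n 183 mid [558.5  75.7] size [17.6 13.5] ang 43 zmax 48.8 med [556.2  76.4]
0.00039535470107068815 0.0002751066764599963
```

The wrist view agrees within 2.5 mm and its heights are right, so I'll use it. I'm descending on the can.

```bash
python3 -m creep '[0,0,0,-0.38,0.1,0,95, 0,0,0,0,0,0.8,95, 0,0,0,0,0,0.8,95, 0,0,0,0,0,0.8,95, 0,0,0,0,0,0.8,95, 0,0,0,0,0,0.6,95, 0,0,0,0,0,0.6,95, 0,0,0,0,0,0.58,95]' | head -2
python3 -m creep '[0,0,0,0,0,0,95, 0,0,0,0,0,0,95]' | head -2
python3 go.py .4385 .077 .015 0
python3 -m creep '[0,0,0,0,0,0,20, 0,0,0,0,0,0,20, 0,0,0,0,0,0,20, 0,0,0,0,0,0,20, 0,0,0,0,0,0,20, 0,0,0,0,0,0,20, 0,0,0,0,0,0,20, 0,0,0,0,0,0,20]'
python3 go.py .4385 .077 .015 0
```

```text
clock: 3.9
ee_pos: [0.4376, 0.0792, 0.0141]
clock: 4.07
ee_pos: [0.4369, 0.0788, 0.0145]
tcp [0.4369 0.0788 0.0145] t 4.07 w 94.9 g 0.0 F [-0.8  0.2  0.4] | turn [-0.03  0.   -0.  ] shift [-0.04  0.04 -0.01]
clock: 4.73
ee_pos: [0.4385, 0.0779, 0.0155]
tcp_rot: [2.224, 2.218, 0.0]
wrist_force: [0.6, -0.1, -0.2]
width: 0.49
grasp_force: 0.0
tcp [0.4385 0.0779 0.0155] t 4.73 w 46.6 g 0.0 F [ 0.6 -0.1 -0.2] | turn [ 0.   -0.   -0.03] shift [-0.02 -0.    0.01]
```

```bash
python3 -m creep '[0,0,0,0,0,0,20, 0,0,0,0,0,0,20, 0,0,0,0,0,0,20, 0,0,0,0,0,0,20, 0,0,0,0,0,-0.3,20, 0,0,0,0,0,-0.6,20, 0,0,0,0,0,-0.6,20, 0,0,0,0,0,-0.6,20]'
python3 -m creep '[0,0,0,-0.4,0,0,20, 0,0,0,-0.6,0,0,20, 0,0,0,-0.6,0,0,20, 0,0,0,-0.6,0,0,20, 0,0,0,-0.6,0,0,20, 0,0,0,-0.6,0,0,20, 0,0,0,-0.6,0,0,20, 0,0,0,-0.6,0,0,20]' | head -2
python3 -m creep '[0,0,0,-0.6,0,0,20, 0,0,0,-0.6,0,0,20, 0,0,0,-0.6,0,0,20, 0,0,0,-0.6,0,0,20, 0,0,0,-0.6,0,0,20, 0,0,0,-0.6,0,0,20, 0,0,0,-0.6,0,0,20, 0,0,0,-0.6,0,0,20]' | head -2
python3 -m creep '[0,0,0,-0.6,0,0,20, 0,0,0,-0.6,0,0,20, 0,0,0,-0.6,0,0,20, 0,0,0,-0.4,-0.2,0,20, 0,0,0,0,0,0,20, 0,0,0,0,0,0,20]' 
python3 go.py .429 -.3865 .019 0
python3 - <<'E'
from h import *
c=cap('wrist','w2');np.savez('w2.npz',W=cloud(c),im=c['image'])
E
```

```text
clock: 5.4
ee_pos: [0.4378, 0.0779, 0.0998]
tcp_rot: [-2.224, -2.218, 0.002]
wrist_force: [1.1, -0.0, 0.3]
width: 0.355
grasp_force: 30.0
clock: 6.07
ee_pos: [0.4377, -0.1072, 0.0993]
clock: 6.73
ee_pos: [0.4372, -0.2992, 0.0991]
clock: 7.23
ee_pos: [0.4289, -0.3863, 0.099]
tcp_rot: [-2.225, -2.216, -0.001]
wrist_force: [0.9, 0.5, -0.7]
width: 0.353
grasp_force: 30.0
tcp [ 0.4289 -0.3863  0.099 ] t 7.23 w 33.5 g 30.0 F [ 0.9  0.5 -0.7] | turn [-0.   -0.01 -0.04] shift [-0.01  0.    2.  ]
```

View pics/w2.png

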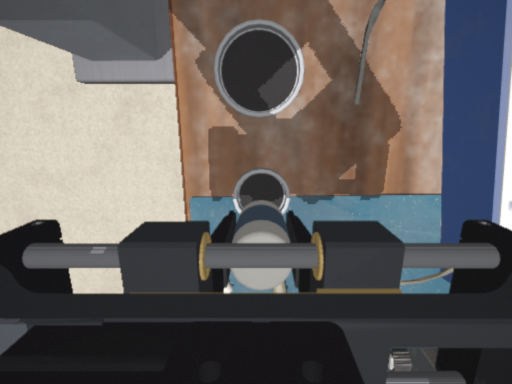

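Wrist view: the can is gripped at (261,245), with the medium dish partly behind it at (261,196) and the large dish at (259,68). I'll fit circles to their rims.

```bash
cat > circ.py <<'E'
import sys
from h import *
from scipy.optimize import least_squares
def circ(W,x,y,r,z0=.0095,z1=.016):
    q=np.hypot(W[...,0]-x,W[...,1]-y);p=W[(W[...,2]>z0)&(W[...,2]<z1)&(q<r+.01)&(q>r-.01)]
    f=least_squares(lambda c:np.hypot(p[:,0]-c[0],p[:,1]-c[1])-r,[x,y],loss='soft_l1',f_scale=.001)
    print(len(p),(f.x*1000).round(1),'rms mm',round(np.std(f.fun)*1000,2))
if __name__=='__main__':
    W=np.load(sys.argv[1])['W']
    circ(W,.429,-.2685,.039);circ(W,.429,-.3865,.027)
E
python3 circ.py w2.npz
```

```text
1365 [ 426.9 -270.6] rms mm 1.18
474 [ 428.6 -388.9] rms mm 1.18
```

```bash
python3 -m creep '[0,0,0,-0.05,0,0.4,20, 0,0,0,0,0,0.5,20, 0,0,0,0,0,0.5,20, 0,0,0,0,0,0.35,20, 0,0,0,0,0,0.15,20, 0,0,0,0,0,0.1,20, 0,0,0,0,0,0,20, 0,0,0,0,0,0,20]'
python3 go.py .4285 -.388 .0185 0
```

```text
clock: 7.95
ee_pos: [0.43, -0.3884, 0.0204]
tcp_rot: [2.223, 2.218, -0.0]
wrist_force: [-0.5, -1.0, -0.9]
width: 0.354
grasp_force: 30.0
tcp [ 0.43   -0.3884  0.0204] t 7.95 w 33.7 g 30.0 F [-0.5 -1.  -0.9] | turn [ 0.01  0.01 -0.02] shift [ 0.01 -0.04  0.05]
```

```bash
python3 -m creep '[0,0,0,0,0,0.05,20, 0,0,0,0,0,0,20, 0,0,0,0,0,0,85, 0,0,0,0,0,0,85, 0,0,0,0,0,0,85, 0,0,0,0,0,0,85, 0,0,0,0,0,0,85, 0,0,0,0,0,0,85]'
python3 -m creep '[0,0,0,0,0,-0.5,85, 0,0,0,0,0,-0.6,85, 0,0,0,0,0,-0.6,85, 0,0,0,0,0,-0.6,85, 0,0,0,0,0,-0.6,85, 0,0,0,0,0,-0.6,85, 0,0,0,0,0,0,85]' | head -2
python3 go.py .441 -.158 .012 0
```

```text
clock: 8.62
ee_pos: [0.4292, -0.388, 0.0174]
tcp_rot: [-2.224, -2.218, -0.0]
wrist_force: [0.8, -0.4, -0.0]
width: 0.72
grasp_force: 0.0
clock: 9.2
ee_pos: [0.4316, -0.3905, 0.1638]
tcp [ 0.4316 -0.3905  0.1638] t 9.2 w 85.0 g 0.0 F [0.1 0.5 1.1] | turn [ 0.07  0.07 -0.02] shift [5.81 0.24 3.79]
```

```bash
python3 -m creep '[0,0,0,0.4,0.05,0,90, 0,0,0,0.6,0.05,0,90, 0,0,0,0.6,0.05,0,90, 0,0,0,0.6,0.05,0,90, 0,0,0,0.6,0.05,0,90, 0,0,0,0.6,0.05,0,90, 0,0,0,0.6,0,0,90, 0,0,0,0.6,0,0,90]'|head -2
python3 -m creep '[0,0,0,0.6,0,0,90, 0,0,0,0.5,0,0,90, 0,0,0,0.1,0,0,90, 0,0,0,0,0,0,90, 0,0,0,0,0,0,90]' |head -2
python3 go.py .441 -.158 .012 0
python3 - <<'E'
from h import *
from circ import circ
W=cloud(cap('wrist','w3'))
circ(W,.441,-.158,.0285,.025,.05);circ(W,.429,-.0475,.020)
T=cloud(cap('top'));circ(T,.4285,-.388,.016,.055,.075)
circ(T,.429,-.388,.027)
E
```

```text
clock: 9.87
ee_pos: [0.4406, -0.2016, 0.1553]
clock: 10.28
ee_pos: [0.4414, -0.1558, 0.1565]
tcp [ 0.4414 -0.1558  0.1565] t 10.28 w 90.3 g 0.0 F [-0.8 -0.   0.4] | turn [-0.01 -0.   -0.02] shift [-0.05 -0.01  3.61]
1198 [ 440.9 -158.7] rms mm 2.99
427 [429.3 -49. ] rms mm 1.18
161 [ 431. -388.] rms mm 3.33
102 [ 431.  -387.1] rms mm 2.36
```

View pics/w3.png

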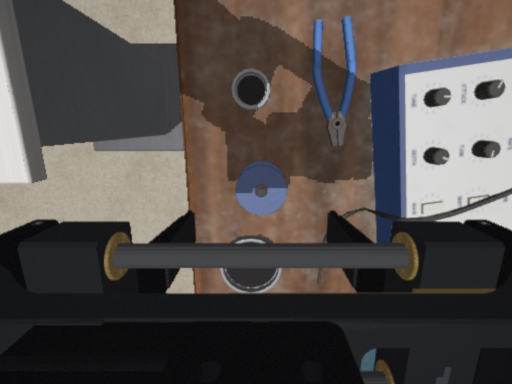

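The can sits concentric with its dish. In this view the spool is at (262,188) at (0.441,-0.158), with its sides clear. Descending on it.

```bash
python3 -m creep '[0,0,0,-0.05,0,0.6,90, 0,0,0,0,0,0.7,90, 0,0,0,0,0,0.7,90, 0,0,0,0,0,0.7,90, 0,0,0,0,0,0.6,90, 0,0,0,0,0,0.28,90, 0,0,0,0,0,0,90, 0,0,0,0,0,0,90]'
python3 go.py .441 -.158 .013 0
python3 -m creep '[0,0,0,0,0,0,45, 0,0,0,0,0,0,45, 0,0,0,0,0,0,45, 0,0,0,0,0,0,45, 0,0,0,0,0,0,45, 0,0,0,0,0,0,45, 0,0,0,0,0,0,45, 0,0,0,0,0,0,45]'
python3 go.py .441 -.158 .013 0
```

```text
clock: 11.05
ee_pos: [0.4419, -0.1586, 0.0143]
tcp_rot: [-2.225, -2.217, 0.0]
wrist_force: [0.9, -0.9, -0.2]
width: 0.947
grasp_force: 0.0
tcp [ 0.4419 -0.1586  0.0143] t 11.05 w 90.1 g 0.0 F [ 0.9 -0.9 -0.2] | turn [-0.01 -0.   -0.03] shift [ 0.02 -0.02  0.03]
clock: 11.72
ee_pos: [0.442, -0.1582, 0.0148]
tcp_rot: [2.224, 2.219, -0.0]
wrist_force: [-2.1, 0.3, 5.8]
width: 0.605
grasp_force: 30.0
tcp [ 0.442  -0.1582  0.0148] t 11.72 w 57.5 g 30.0 F [-2.1  0.3  5.8] | turn [ 0.    0.   -0.02] shift [ 0.   -0.03  0.04]
```

```bash
python3 -m creep '[0,0,0,0,0,-0.3,45, 0,0,0,0,0,-0.6,45, 0,0,0,-0.4,-0.05,-0.5,45, 0,0,0,-0.6,-0.1,0,45, 0,0,0,-0.6,-0.1,0,45, 0,0,0,-0.6,-0.1,0,45, 0,0,0,-0.5,0,0,45, 0,0,0,-0.1,0,0,45]'
python3 -m creep '[0,0,0,0,0,0,45, 0,0,0,0,0,0,45]' |tail -3
python3 go.py .427 -.2695 .0165 0
```

```text
clock: 12.38
ee_pos: [0.4272, -0.2724, 0.0699]
tcp_rot: [2.227, 2.215, -0.001]
wrist_force: [0.1, 0.8, -1.4]
width: 0.608
grasp_force: 30.0
wrist_force: [0.3, 0.3, -2.0]
width: 0.603
grasp_force: 30.0
tcp [ 0.4271 -0.2693  0.0694] t 12.55 w 57.4 g 30.0 F [ 0.3  0.3 -2. ] | turn [-0.01 -0.01 -0.03] shift [-0.01 -0.    1.32]
```

```bash
python3 -m creep '[0,0,0,0,0,0.4,45, 0,0,0,0,0,0.4,45, 0,0,0,0,0,0.3,45, 0,0,0,0,0,0.15,45, 0,0,0,0,0,0.05,45, 0,0,0,0,0,0,45, 0,0,0,0,0,0,45]'
python3 go.py .427 -.2695 .017 0
python3 -m creep '[0,0,0,0,0,0.02,45, 0,0,0,0,0,0,85, 0,0,0,0,0,0,85, 0,0,0,0,0,0,85, 0,0,0,0,0,0,85, 0,0,0,0,0,0,85]'
python3 -m creep '[0,0,0,0,0,-0.5,85, 0,0,0,0,0,-0.6,85, 0,0,0,0,0,-0.6,85, 0,0,0,0,0,-0.6,60, 0,0,0,0,0,-0.6,60, 0,0,0,0,0,-0.6,60, 0,0,0,0,0,0,60, 0,0,0,0,0,0,60]'
python3 go.py .668 .0738 .15 0
```

```text
clock: 13.13
ee_pos: [0.4281, -0.2702, 0.0187]
tcp_rot: [2.223, 2.218, 0.0]
wrist_force: [-1.2, -0.4, -2.2]
width: 0.604
grasp_force: 30.0
tcp [ 0.4281 -0.2702  0.0187] t 13.13 w 57.5 g 30.0 F [-1.2 -0.4 -2.2] | turn [ 0.01  0.01 -0.02] shift [ 0.02 -0.03  0.04]
clock: 13.63
ee_pos: [0.4278, -0.2703, 0.0178]
tcp_rot: [2.224, 2.218, 0.0]
wrist_force: [-0.3, 0.5, 0.0]
width: 0.871
grasp_force: 0.0
clock: 14.3
ee_pos: [0.4285, -0.2708, 0.1593]
tcp_rot: [2.222, 2.216, 0.001]
wrist_force: [-0.7, 0.1, -0.1]
width: 0.646
grasp_force: 0.0
tcp [ 0.4285 -0.2708  0.1593] t 14.3 w 61.4 g 0.0 F [-0.7  0.1 -0.1] | turn [ 0.03  0.02 -0.03] shift [8.62 5.99 0.23]
```

```bash
python3 -m creep '[0,0,0,0.5,0,0,50, 0,0,0,0.7,0,0,50, 0,0,0,0.7,0,0,50, 0,0,0,0.7,0,0,50, 0,0,0,0.7,0,0,50, 0,0,0,0.7,0,0,50, 0,0,0,0.7,0,0,50, 0,0,0,0.7,0,0,50]'|head -2
python3 -m creep '[0,0,0,0.7,0.2,0,50, 0,0,0,0.7,0.5,0,50, 0,0,0,0.7,0.6,0,50, 0,0,0,0.6,0.6,0,50, 0,0,0,0,0.7,0,50, 0,0,0,0,0.7,0,50, 0,0,0,0,0.7,0,50, 0,0,0,0,0.7,0,50]'|head -2
python3 -m creep '[0,0,0,0,0.7,0,50, 0,0,0,0,0.6,0,50, 0,0,0,0,0.5,0,50, 0,0,0,0,0.2,0,50, 0,0,0,0,0,0,50, 0,0,0,0,0,0,50]'|tail -2
python3 go.py .668 .0738 .015 0
python3 - <<'E'
from h import *
from circ import circ
c=cap('wrist','w4');W=cloud(c);np.savez('w4.npz',W=W)
q=W[(np.hypot(W[...,0]-.668,W[...,1]-.074)<.022)&(W[...,2]>.02)&(W[...,2]<.08)]
if len(q): print(len(q),cv2.minAreaRect((q[:,:2]*1000).astype(np.float32)),q[:,2].max())
T=cloud(cap('top'));circ(T,.429,-.269,.0285,.035,.055);circ(T,.428,-.269,.039)
q=T[(np.hypot(T[...,0]-.429,T[...,1]+.269)<.025)];print(np.nanmedian(q[:,2]))
q=T[(np.hypot(T[...,0]-.429,T[...,1]+.388)<.014)];print(np.nanmedian(q[:,2]))
E
```

```text
clock: 14.97
ee_pos: [0.4268, -0.0525, 0.1554]
clock: 15.63
ee_pos: [0.6165, 0.0539, 0.1547]
width: 0.525
grasp_force: 0.0
tcp [0.6953 0.0532 0.1557] t 16.13 w 49.9 g 0.0 F [-0.  -0.4 -0.7] | turn [-0.03  0.   -0.02] shift [ 0.51 -0.68  3.52]
360 ((669.6025390625, 73.8128433227539), (18.99818229675293, 18.509031295776367), 0.9023454189300537) 0.07033434221599516
264 [ 429.6 -269.1] rms mm 2.98
147 [ 429.5 -268.5] rms mm 1.49
0.04411228048852417
0.06574569736160096
```

View pics/w4.png

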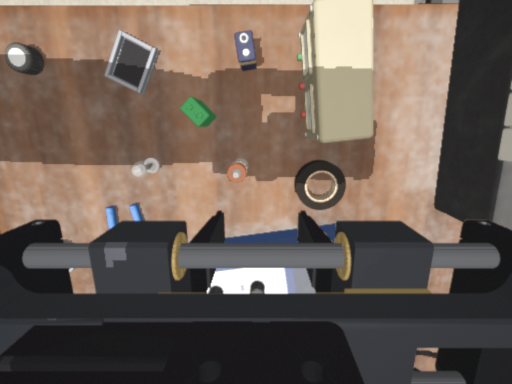

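Wrist view: vial at (238,170) is (0.669,0.074), valve (147,167), green (198,111), battery (245,47), tyre (321,184). The spool and can stand at the right heights in their dishes. Descending on the vial.

```bash
python3 -m creep '[0,0,0,0.26,-0.33,0,50, 0,0,0,0.26,-0.33,0,50, 0,0,0,0,0,0,50, 0,0,0,0,0,0.5,50, 0,0,0,0,0,0.6,50, 0,0,0,0,0,0.6,50, 0,0,0,0,0,0.5,50, 0,0,0,0,0,0,50]'|head -2
python3 go.py .669 .074 .016 0
python3 -m creep '[0,0,0,0,0,0.5,50, 0,0,0,0,0,0.5,50, 0,0,0,0,0,0.3,50, 0,0,0,0,0,0,50, 0,0,0,0,0,0,50]'
python3 go.py .669 .074 .016 0
python3 -m creep '[0,0,0,0,0,0,10, 0,0,0,0,0,0,10, 0,0,0,0,0,0,10, 0,0,0,0,0,0,10, 0,0,0,0,0,0,10, 0,0,0,0,0,0,10, 0,0,0,0,0,0,10, 0,0,0,0,0,0,10]'
python3 go.py .669 .074 .016 0
```

```text
clock: 16.9
ee_pos: [0.666, 0.0737, 0.0641]
tcp [0.666  0.0737 0.0641] t 16.9 w 50.2 g 0.0 F [-1.3  0.8  0.1] | turn [-0.08  0.01 -0.02] shift [0.01 0.07 1.2 ]
clock: 17.32
ee_pos: [0.6699, 0.074, 0.0177]
tcp_rot: [-2.224, -2.218, 0.001]
wrist_force: [-0.5, 0.1, 0.3]
width: 0.528
grasp_force: 0.0
tcp [0.6699 0.074  0.0177] t 17.32 w 50.2 g 0.0 F [-0.5  0.1  0.3] | turn [-0.01  0.   -0.02] shift [ 0.   -0.02  0.04]
clock: 17.98
ee_pos: [0.6703, 0.0741, 0.0179]
tcp_rot: [2.224, 2.218, 0.0]
wrist_force: [-1.6, 0.4, 3.0]
width: 0.196
grasp_force: 30.0
tcp [0.6703 0.0741 0.0179] t 17.98 w 18.6 g 30.0 F [-1.6  0.4  3. ] | turn [ 0.   -0.   -0.02] shift [-0.   -0.03  0.05]
```

```bash
python3 -m creep '[0,0,0,0,0,-0.3,10, 0,0,0,0,0,-0.6,10, 0,0,0,0,0,-0.6,10, 0,0,0,0,0,-0.6,10, 0,0,0,0,0,-0.6,10, 0,0,0,0,0,-0.3,10, 0,0,0,0,-0.4,0,10, 0,0,0,0,-0.6,0,10]'
python3 -m creep '[0,0,0,0,-0.6,0,10, 0,0,0,0,-0.6,0,10, 0,0,0,-0.3,-0.6,0,10, 0,0,0,-0.5,-0.6,0,10, 0,0,0,-0.5,-0.6,0,10, 0,0,0,-0.5,-0.6,0,10, 0,0,0,-0.5,-0.6,0,10, 0,0,0,-0.5,-0.5,0,10]'|head -2
python3 -m creep '[0,0,0,-0.25,-0.3,0.2,10, 0,0,0,0,0,0.6,10, 0,0,0,0,0,0.6,10, 0,0,0,0,0,0,10, 0,0,0,0,0,0,10]'
python3 go.py .429 -.048 .0205 0
python3 - <<'E'
from h import *
from circ import circ
c=cap('wrist','w5');W=cloud(c)
circ(W,.429,-.048,.020)
E
```

```text
clock: 18.65
ee_pos: [0.6317, 0.0741, 0.1394]
tcp_rot: [2.223, 2.216, 0.005]
wrist_force: [-0.4, -0.4, -0.1]
width: 0.201
grasp_force: 30.0
clock: 19.32
ee_pos: [0.4399, -0.0378, 0.137]
clock: 19.73
ee_pos: [0.4284, -0.047, 0.0803]
tcp_rot: [-2.222, -2.216, 0.003]
wrist_force: [-0.2, -0.2, -0.0]
width: 0.198
grasp_force: 30.0
tcp [ 0.4284 -0.047   0.0803] t 19.73 w 18.8 g 30.0 F [-0.2 -0.2 -0. ] | turn [-0.03 -0.01 -0.03] shift [-0.03  0.02  1.5 ]
398 [429.4 -48.4] rms mm 1.18
```

View pics/w5.png

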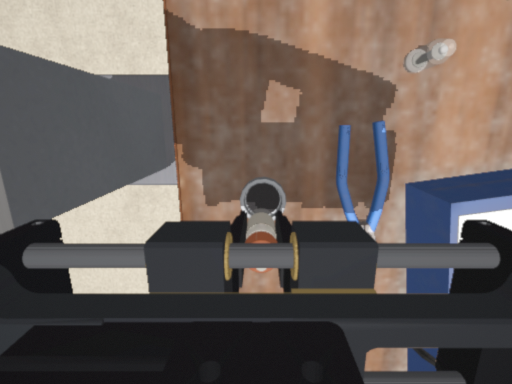

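The vial is held upright at (262,235) just off the small dish at (263,198), and the fit agrees at (0.429,-0.048). Lowering it.

```bash
python3 -m creep '[0,0,0,-0.03,0.02,0.4,10, 0,0,0,0,0,0.4,10, 0,0,0,0,0,0.3,10, 0,0,0,0,0,0.2,10, 0,0,0,0,0,0.12,10, 0,0,0,0,0,0,10, 0,0,0,0,0,0,10]'
python3 go.py .429 -.048 .020 0
```

```text
clock: 20.37
ee_pos: [0.4313, -0.0486, 0.0255]
tcp_rot: [2.223, 2.218, 0.001]
wrist_force: [0.2, 0.7, 0.4]
width: 0.198
grasp_force: 30.0
tcp [ 0.4313 -0.0486  0.0255] t 20.37 w 18.8 g 30.0 F [0.2 0.7 0.4] | turn [ 0.01  0.   -0.02] shift [ 0.01 -0.06  0.14]
```

```bash
python3 -m creep '[0,0,0,0,-0.03,0.06,10, 0,0,0,0,0,0.05,10, 0,0,0,0,0,0,10, 0,0,0,0,0,0,10]'
python3 go.py .429 -.048 .020 0
```

```text
clock: 20.7
ee_pos: [0.43, -0.0486, 0.0209]
tcp_rot: [2.223, 2.218, 0.001]
wrist_force: [-0.0, -0.0, 1.3]
width: 0.199
grasp_force: 30.0
tcp [ 0.43   -0.0486  0.0209] t 20.7 w 18.9 g 30.0 F [-0.  -0.   1.3] | turn [ 0.01  0.   -0.03] shift [ 0.02 -0.03  0.02]
```

```bash
python3 -m creep '[0,0,0,0,0,0,50, 0,0,0,0,0,0,50, 0,0,0,0,0,0,50, 0,0,0,0,0,0,50, 0,0,0,0,0,-0.3,50, 0,0,0,0,0,-0.6,50, 0,0,0,0,0,-0.6,50, 0,0,0,0,0,-0.6,50]'
python3 -m creep '[0,0,-1,0,0,-0.6,50, 0,0,-1,0,0,-0.6,50, 0,0,-1,0,0,-0.6,50, 0,0,-1,0,0,0,50, 0,0,-1,0,0,0,50, 0,0,-1,0,0,0,50, 0,0,-1,0,0,0,50, 0,0,-1,0,0,0,50]'|head -2
python3 -m creep '[0,0,-1,0,0,0,50, 0,0,-1,0,0,0,50, 0,0,-1,0,0,0,50, 0,0,-1,0,0,0,50, 0,0,-1,0,0,0,50, 0,0,-1,0,0,0,50, 0,0,-1,0,0,0,50, 0,0,-1,0,0,0,50]'|head -2
python3 go.py .66 .195 .15 98
```

```text
clock: 21.37
ee_pos: [0.4287, -0.0483, 0.1047]
tcp_rot: [-2.223, -2.218, 0.001]
wrist_force: [0.8, 0.0, -0.4]
width: 0.522
grasp_force: 0.0
clock: 22.03
ee_pos: [0.4292, -0.0484, 0.1761]
clock: 22.7
ee_pos: [0.4291, -0.0484, 0.176]
tcp [ 0.4291 -0.0484  0.176 ] t 22.7 w 50.0 g 0.0 F [-0.5  0.8  0.4] | turn [ 0.   -0.01 -0.31] shift [-6.56  5.22  0.65]
```

```bash
python3 -m creep '[0,0,-0.3,0,0,0,50, 0,0,0,-0.4,0.25,0,50, 0,0,0,-0.57,0.36,0,50, 0,0,0,-0.57,0.36,0,50, 0,0,0,-0.57,0.36,0,50, 0,0,0,-0.57,0.36,0,50, 0,0,0,-0.57,0.36,0,50, 0,0,0,-0.57,0.36,0,50]'|head -2
python3 -m creep '[0,0,0,-0.57,0.36,0,50, 0,0,0,-0.57,0.36,0,50, 0,0,0,-0.57,0.36,0,50, 0,0,0,-0.57,0.36,0,50, 0,0,0,-0.57,0.36,0,50, 0,0,0,-0.57,0.36,0,50, 0,0,0,-0.57,0.36,0,50, 0,0,0,-0.1,0.1,0,50]'|head -2
python3 -m creep '[0,0,0,0,0,0,50, 0,0,0,0,0,0,50]'|head -2
python3 go.py .678 .195 .017 98
python3 - <<'E'
from h import *
c=cap('wrist','w6');W=cloud(c)
for x,y,r,a,b in((.678,.195,.025,.035,.047),(.552,.189,.038,.0085,.016)):
    q=W[(np.hypot(W[...,0]-x,W[...,1]-y)<r)&(W[...,2]>a)&(W[...,2]<b)]
    print(len(q),cv2.minAreaRect((q[:,:2]*1000).astype(np.float32)) if len(q) else '')
E
```

```text
clock: 23.37
ee_pos: [0.5687, 0.0684, 0.1758]
clock: 24.03
ee_pos: [0.718, 0.1952, 0.1751]
clock: 24.2
ee_pos: [0.7156, 0.1929, 0.1754]
tcp [0.7156 0.1929 0.1754] t 24.2 w 50.0 g 0.0 F [-0.4  0.9  0.3] | turn [-0.   -0.02 -0.05] shift [0.92 0.18 3.96]
226 ((679.131591796875, 194.17649841308594), (17.81891441345215, 25.438791275024414), 8.305030822753906)
647 ((550.6390380859375, 187.50726318359375), (51.16023254394531, 42.564308166503906), 63.76311492919922)
```

View pics/w6.png

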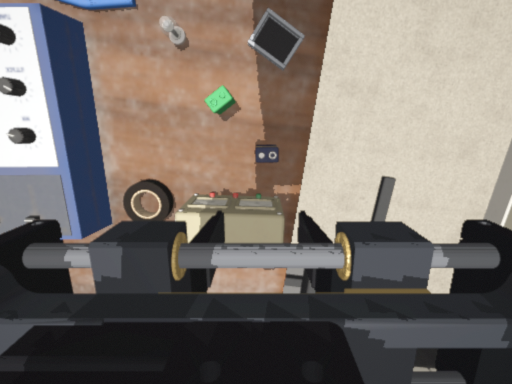

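Wrist view: battery at (266,154) measures (0.6785,0.195) with 8° yaw, and the rectangular dish at (277,38) has its long axis at 64°. The radio front at (240,200) stays clear of the gripper. Descending on the battery.

```bash
python3 -m creep '[0,0,0,0.45,0.08,0,50, 0,0,0,0.45,0.08,0,50, 0,0,0,0,0,0,50, 0,0,0,0,0,0.6,50, 0,0,0,0,0,0.6,50, 0,0,0,0,0,0.6,50, 0,0,0,0,0,0.4,50, 0,0,0,0,0,0,50]'|head -2
python3 -m creep '[0,0,0,0,0,0,50]'|head -2
python3 go.py .6785 .195 .017 98
```

```text
clock: 24.92
ee_pos: [0.6766, 0.1933, 0.0833]
clock: 25.0
ee_pos: [0.679, 0.194, 0.0874]
tcp [0.679  0.194  0.0874] t 25.0 w 50.5 g 0.0 F [ 1.2  0.4 -0.1] | turn [-0.   -0.02 -0.06] shift [0.01 0.03 1.76]
```

```bash
python3 -m creep '[0,0,0,0,0.02,0.5,50, 0,0,0,0,0,0.5,50, 0,0,0,0,0,0.4,50, 0,0,0,0,0,0.33,50, 0,0,0,0,0,0,50, 0,0,0,0,0,0,50]'
python3 -m creep '[0,0,0,0,0,0,15, 0,0,0,0,0,0,15, 0,0,0,0,0,0,15, 0,0,0,0,0,0,15, 0,0,0,0,0,0,15, 0,0,0,0,0,0,15, 0,0,0,0,0,0,15]'
python3 go.py .5507 .188 .14 63.8
```

```text
clock: 25.5
ee_pos: [0.6793, 0.1953, 0.0187]
tcp_rot: [0.209, -3.134, 0.0]
wrist_force: [0.4, 0.2, -0.6]
width: 0.525
grasp_force: 0.0
clock: 26.08
ee_pos: [0.6801, 0.1955, 0.0201]
tcp_rot: [-0.21, 3.133, 0.0]
wrist_force: [-0.8, -0.7, 3.2]
width: 0.274
grasp_force: 30.0
tcp [0.6801 0.1955 0.0201] t 26.08 w 26.1 g 30.0 F [-0.8 -0.7  3.2] | turn [0.   0.01 5.64] shift [ 2.82 -1.6  -3.  ]
```

```bash
python3 -m creep '[0,0,0,0,0,-0.3,15, 0,0,0,0,0,-0.6,15, 0,0,0,0,0,-0.6,15, 0,0,0,0,0,-0.6,15, 0,0,0,0,0,-0.5,15, 0,0,0,0,0,-0.2,15, 0,0,0.8,0,0,0,15, 0,0,1,0,0,0,15]'
python3 -m creep '[0,0,1,0,0,0,15, 0,0,1,0,0,0,15, 0,0,1,0,0,0,15, 0,0,0.84,0,0,0,15, 0,0,0,0.35,-0.2,0,15, 0,0,0,0.5,-0.28,0,15, 0,0,0,0.5,-0.28,0,15, 0,0,0,0.5,-0.28,0,15]'|head -2
python3 -m creep '[0,0,0,0.5,-0.28,0,15, 0,0,0,0.47,-0.28,0.2,15, 0,0,0,0,0,0.6,15, 0,0,0,0,0,0.6,15, 0,0,0,0,0,0.2,15, 0,0,0,0,0,0,15, 0,0,0,0,0,0,15]'
python3 go.py .5507 .188 .0225 63.8
python3 - <<'E'
from h import *
c=cap('wrist','w7');cap('side','s7');W=cloud(c)
q=W[(np.hypot(W[...,0]-.552,W[...,1]-.189)<.038)&(W[...,2]>.0085)&(W[...,2]<.015)]
print(len(q),cv2.minAreaRect((q[:,:2]*1000).astype(np.float32)))
a=cv2.imread('pics/w7.png')[120:320,120:400];b=cv2.imread('pics/s7.png')[200:300,130:300]
cv2.imwrite('pics/c7.png',np.hstack([cv2.resize(a,(420,300)),cv2.resize(b,(380,300),interpolation=cv2.INTER_CUBIC)]))
E
```

```text
clock: 26.75
ee_pos: [0.6797, 0.1955, 0.132]
tcp_rot: [0.093, 3.139, 0.0]
wrist_force: [-0.6, 0.1, -0.5]
width: 0.275
grasp_force: 30.0
clock: 27.42
ee_pos: [0.5932, 0.1905, 0.1299]
clock: 28.0
ee_pos: [0.5498, 0.1877, 0.0667]
tcp_rot: [-0.712, -3.059, 0.001]
wrist_force: [0.9, -0.3, -0.5]
width: 0.279
grasp_force: 30.0
tcp [0.5498 0.1877 0.0667] t 28.0 w 26.5 g 30.0 F [ 0.9 -0.3 -0.5] | turn [-0.01 -0.01  0.  ] shift [-0.02  0.02  1.11]
538 ((544.9940185546875, 190.9061279296875), (50.94429397583008, 30.16242027282715), 63.01349639892578)
```

View pics/c7.png

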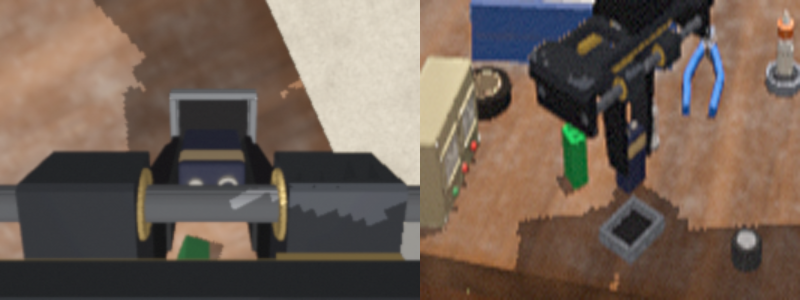

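The battery is aligned with the dish in both views (dish at (213,115) on the left, (632,228) on the right). The visible far edge gives the centre as (0.550,0.188), as planned. In the side view the vial stands in its dish at (785,45). Lowering.

```bash
python3 -m creep '[0,0,0,-0.02,0.01,0.3,15, 0,0,0,0,0,0.3,15, 0,0,0,0,0,0.2,15, 0,0,0,0,0,0.15,15, 0,0,0,0,0,0.08,15, 0,0,0,0,0,0,15, 0,0,0,0,0,0,15]'
python3 go.py .5505 .188 .0225 63.8
```

```text
clock: 28.68
ee_pos: [0.551, 0.1878, 0.0256]
tcp_rot: [-0.712, -3.06, 0.0]
wrist_force: [-0.2, 0.1, -0.7]
width: 0.275
grasp_force: 30.0
tcp [0.551  0.1878 0.0256] t 28.68 w 26.2 g 30.0 F [-0.2  0.1 -0.7] | turn [-0. -0.  0.] shift [ 0.01 -0.    0.08]
```

```bash
python3 -m creep '[0,0,0,0,0,0.05,15, 0,0,0,0,0,0,15, 0,0,0,0,0,0,15]'
python3 go.py .5505 .188 .0225 63.8
```

```text
clock: 28.93
ee_pos: [0.5511, 0.1878, 0.0241]
tcp_rot: [0.712, 3.06, 0.0]
wrist_force: [0.0, 0.5, -0.3]
width: 0.276
grasp_force: 30.0
tcp [0.5511 0.1878 0.0241] t 28.93 w 26.3 g 30.0 F [ 0.   0.5 -0.3] | turn [0. 0. 0.] shift [ 0.02 -0.    0.04]
```

```bash
python3 -m creep '[0,0,0,0,0,0.02,15, 0,0,0,0,0,0,15, 0,0,0,0,0,0,50, 0,0,0,0,0,0,50, 0,0,0,0,0,0,50, 0,0,0,0,0,0,50, 0,0,0,0,0,0,50]'
python3 -m creep '[0,0,0,0,0,-0.3,50, 0,0,0,0,0,-0.6,50, 0,0,0,0,0,-0.6,50, 0,0,0,0,0,-0.6,50, 0,0,0,0,0,-0.6,50, 0,0,0,0,0,-0.6,50, 0,0,0,0,0,-0.3,50, 0,0,0,0,0,0,50]'
python3 -m creep '[0,0,0,-0.5,0,0,50, 0,0,0,-0.6,0,0,50, 0,0,0,-0.6,0,0,50, 0,0,0,-0.5,0,0,50, 0,0,0,0,0,0,50, 0,0,0,0,0,0,50]'|head -2
python3 - <<'E'
from h import *
from circ import circ
c=cap('side','s8');W=cloud(cap('wrist','w8'))
q=W[(np.hypot(W[...,0]-.5505,W[...,1]-.188)<.02)&(W[...,2]>.03)]
print(len(q),cv2.minAreaRect((q[:,:2]*1000).astype(np.float32)) if len(q) else '',np.percentile(q[:,2],[5,50,95]) if len(q) else '')
T=cloud(cap('top','t8'))
for n,x,y,r in(('vial',.429,-.048,.012),('can',.429,-.388,.014),('spool',.428,-.27,.025),('bat',.5505,.188,.015),('knob',.436,.193,.012),('valve',.559,.0745,.012)):
    q=T[(np.hypot(T[...,0]-x-.002,T[...,1]-y)<r)&(T[...,2]>.01)];print(n,len(q),np.median(q,0).round(4) if len(q) else '',q[:,2].max() if len(q) else '')
a=cv2.imread('pics/s8.png')[150:310,140:330];cv2.imwrite('pics/c8.png',cv2.resize(a,(700,590),interpolation=cv2.INTER_CUBIC))
E
```

```text
clock: 29.52
ee_pos: [0.5508, 0.1877, 0.0228]
tcp_rot: [-0.712, -3.06, 0.0]
wrist_force: [-1.0, -0.0, 0.7]
width: 0.515
grasp_force: 0.0
clock: 30.18
ee_pos: [0.5532, 0.1884, 0.1718]
tcp_rot: [0.71, 3.053, 0.005]
wrist_force: [1.4, -0.1, 0.2]
width: 0.53
grasp_force: 0.0
clock: 30.68
ee_pos: [0.6294, 0.1484, 0.165]
463 ((550.5949096679688, 187.9777069091797), (26.1379451751709, 16.95433235168457), 63.50801086425781) [0.0490905  0.0507976  0.05382546]
vial 65 [ 0.4294 -0.0494  0.0638] 0.07411799531534136
can 110 [ 0.4306 -0.3883  0.0663] 0.07053263541954258
spool 332 [ 0.43   -0.2712  0.0445] 0.04815840609708155
bat 613 [0.5534 0.1813 0.5162] 0.528297928656619
knob 73 [0.4375 0.193  0.0206] 0.023923009647821902
valve 392 [0.5601 0.0825 0.4808] 0.5271877503714395
```

View pics/c8.png

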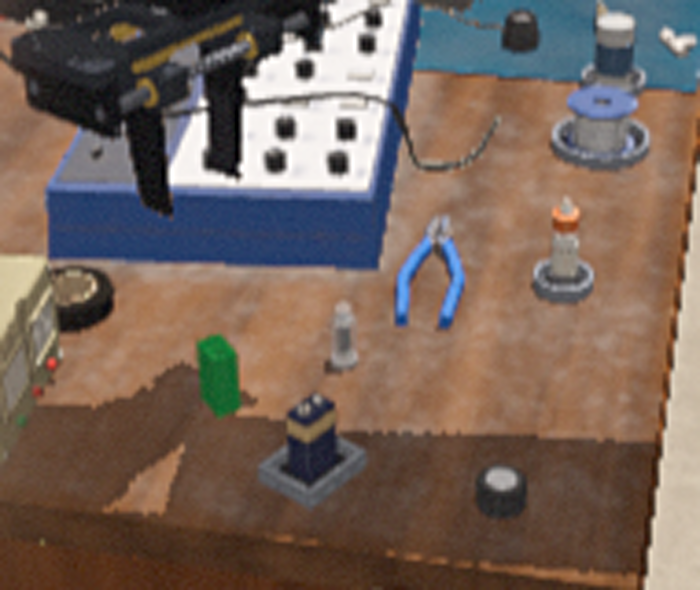

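View pics/t8.png

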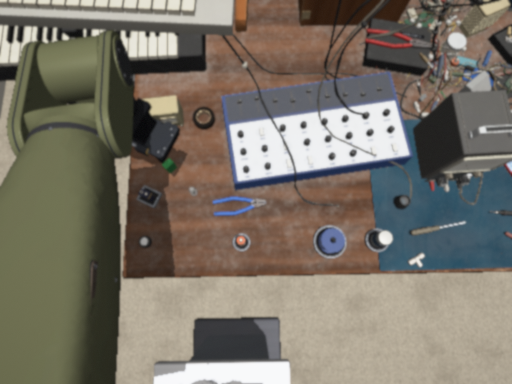

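All four items stand upright in their own dishes: battery (311,440), vial (565,240), spool (600,115) and can (613,45) in the side crop. The top view agrees, the valve at (343,338) and knob at (501,490) have not moved, and the gripper is clear. Handing the job in.

```bash
python3 -c "
from bench import robot
print(robot.job_done())"
```

```text
the job is handed in; nothing more can be done
None
```

The spool, can, vial and battery each stand upright and released in their own holder, the glass valve and black knob were left where they stood, and the job was handed in at about 31 s; `job_done()` returned no verdict.

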